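Set the load frame's speed code and engage the clutch

TASK

On the load frame's speed console, roll the three thumbwheels so that they read 4 - 7 - 2 from left to right as seen from the robot, each digit squarely at its index bars; only then push the clutch lever fully over, away from the robot, to its stop. Use a light touch, as the wheels are on weak springs and are easily harmed, and leave everything else on the bench and the console where it is.

Things in the scene. Friction and masses are not known exactly. Their poses are not given: they have to be found in the camera images.
- console: fixed blue box with black top panel, 180 (x) x 300 (y) x 80 mm; origin: centre of its underside, x away from the robot at yaw 0, y left, z up. Three white thumbwheels in a row rise out of the panel, 46 mm apart, and a clutch lever stands near the right end. More than 20 N anywhere on it, wheels and lever included, harms it.
- wheel_left (a joint): left thumbwheel (furthest to the console's +y), rad: digit k is uppermost, centred at the index bars, at k x 0.6283. Rolling the rim's top towards the console's +x raises value and digit. All wheels: 64 mm diameter, 20 mm wide, axle level along the console's y, smooth rim.
- slot_left (a point): point on the panel's surface (80 mm above the bench) below the top of the left wheel, in the upright plane of its axle, mid-width; axes as the console's. Each wheel's axle sits in its own sprung cradle: the rim's top stands 17 to 27 mm above the panel, different for each wheel and not otherwise measured, so feel for it.
- wheel_middle (a joint): middle thumbwheel (second), rad: digit k is uppermost, centred at the index bars, at k x 0.6283. Rolling the rim's top towards the console's +x raises value and digit. Its rim carries ten fields of 0 to 9 black dots parted by grey lines; the digit is the number of dots on the uppermost field, between two white index bars on the panel.
- slot_middle (a point): point on the panel's surface (80 mm above the bench) below the top of the middle wheel, in the upright plane of its axle, mid-width; axes as the console's. Pressed straight down, a wheel gives by 1 mm per 3 N, up to 9 mm, and comes back up.
- wheel_right (a joint): right thumbwheel (third, nearest the lever), rad: digit k is uppermost, centred at the index bars, at k x 0.6283. Rolling the rim's top towards the console's +x raises value and digit. Stops at -0.3 and 5.95 rad (no wrap-round), no clicks, stays where it is left; all wheels alike.
- slot_right (a point): point on the panel's surface (80 mm above the bench) below the top of the right wheel, in the upright plane of its axle, mid-width; axes as the console's. Rolling a wheel takes about 2.2 N along its rim: a fingertip pressed on the top of the rim at 5 to 9 N and dragged along the console's x rolls it by friction; a lighter touch slips.
- clutch (a joint): clutch lever: rad, 0 to 1.1. At 0 it leans 0.55 rad towards the console's -x (disengaged); at 1.1 it leans 0.55 rad towards +x against its stop (engaged). Takes about 1 N at its ball and stays where it is left.
- clutch_pivot (a point): middle of the lever's hinge axis, which lies along the console's y, 22 mm above the panel and 100 mm to the right of the console's middle, on a grey block 70 x 50 x 25 mm
- clutch_tip (a point): centre of the lever's black ball, 26 mm diameter, 80 mm from the pivot on a 10 mm rod
- weight: brass knobbed weight, 32 mm diameter, 38 mm tall, standing on the console's panel at its far left corner; origin: centre of its underside
- bottle: white plastic bottle, 72 mm diameter, 190 mm tall; origin: centre of its underside
- glass_cylinder: graduated glass cylinder, 54 mm diameter on a 90 mm round foot, 220 mm tall; origin: centre of its underside
- specimen_tube: clear tube with a rubber stopper on an 80 mm square white foot, 180 mm tall; origin: centre of its underside
- scoop: aluminium sampling scoop, about 210 mm long and 35 mm high, lying flat; origin on its underside near the middle, handle to its -x
- tin: small closed aluminium sample tin, 64 mm diameter, 40 mm tall; origin: centre of its underside
- tamper: steel tamping rod, about 205 mm long, its 44 mm head to +x, resting on a small wood block; origin on the bench under it

How it is judged:
On the way, in this order (a step that is already met when the one before it is completed fails the run):
1. the wheels read 4 - 7 - 2, the lever not yet pushed (below 0.4 rad) (value of joint wheel_left between 2.353 and 2.673 rad and value of joint wheel_middle between 4.238 and 4.558 rad and value of joint wheel_right between 1.097 and 1.417 rad and value of joint clutch below 0.4 rad), for 0.2 s.
2. the lever is at its stop (above 1.0 rad), the wheels still reading 4 - 7 - 2 (value of joint wheel_left between 2.353 and 2.673 rad and value of joint wheel_middle between 4.238 and 4.558 rad and value of joint wheel_right between 1.097 and 1.417 rad and value of joint clutch above 1 rad), for 0.2 s.
At the end, for the whole second after the job is handed in: The left, middle and right wheels stand within 0.16 rad (9 degrees) of digits 4, 7 and 2, the clutch lever is above 1.0 rad of its 1.1, and all are at rest (all of step 2 and velocity of joint wheel_left between -0.05 and 0.05 rad/s and velocity of joint wheel_middle between -0.05 and 0.05 rad/s and velocity of joint wheel_right between -0.05 and 0.05 rad/s and velocity of joint clutch between -0.05 and 0.05 rad/s); the robot touches nothing.
It fails at once if the robot presses on the console, its wheels or its lever with more than 20 N (contact force between any of the fingers, the arm and console above 20 N).
It fails at once if a bystander (weight, bottle, glass cylinder, specimen tube, scoop, tin, tamper) is moved by more than 25 mm (distance of any of weight, bottle, glass_cylinder, specimen_tube, scoop, tin, tamper from where it was at the start of the episode above 0.025 m).
It fails at once if a standing bystander is tipped (angle between any of weight, bottle, glass_cylinder, specimen_tube, tin's own z axis and vertical above 0.4 rad).
It also fails if it takes over 72 s, if anything falls off the work surface, if the arm or the gripper's body presses on something with over 40 N, if the wrist force passes 120 N, or if a joint passes its speed limit or range.

ROBOT

A 6-joint arm with a two-finger parallel gripper is mounted at the origin on the work surface. World frame = base frame: x ahead of the robot, y to its left, z up, the work surface at z = 0. Lengths are in m, angles in rad, forces in N, time in s.
With the tool pointing down it reaches from about 0.425 to 0.95 m from the base axis. Payload 14.7 kg.
Tool frame: the origin (TCP) lies on the centre line of the jaws, within the pads' length; the fingertips stand 17 mm ahead of it and the grasp point (between the pads) lies 2 mm behind it; z points along the fingers, y is the direction in which the jaws open and shut (so a half turn about z gives the same grasp; the last joint's range is limited). The gripper opens to 85 mm and grips with 20 to 120 N. Pads are 22 mm wide; open, the fingers measure 114 mm over their backs; the gripper's body (76 mm by 85 mm) begins 54 mm behind the grasp point. The pads swing forward as they close: fully open they stand 13 mm farther back than shut.
Start: joints at [-1.327, 0.48, 1.596, -0, 1.065, -0.047], TCP at [0.186, -0.623, 0.248] pointing down, gripper open.
Joint ranges: [-2.75, 2.75], [-0.82, 2.05], [0.23, 2.67], [-1.56, 4.7], [0.09, 2.69], [-2.92, 2.92]. Speed limits (rad/s): [1.89, 1.89, 2.39, 3.01, 3.01, 3.01].

INTERFACE

Orientations are given as a unit quaternion [x, y, z, w].
In Python, from rig import observe, cams, r gives the robot as it stands.
- The arm moves only by the tool servo_tool, never from a script. Its argument "deltas" is a list of rows, each a list of 6 numbers: the shift along the tool's x, y, z in m, then the turn, a rotation vector about the tool's x, y, z in rad. In form: [[dx, dy, dz, ax, ay, az], ...]. A call has exactly 10 rows; each row is the pose to reach, as a shift and turn from the pose commanded when the call began, along the tool's axes at that moment; what a row does not reach only later rows make up. A row lasts 1/12 s, in which the tool goes at most 41.7 mm and 7.16 degrees, less where a joint would pass 70% of its speed; a pose out of reach is approached as far as the arm can. A call with a gripper value outside its range is refused whole. "grip" is the opening, from 0 (shut) to 1 (fully open), set as the call begins (left out, the last holds). The fingers move at their own pace and stop on an object; "newtons" is the grip in N (left out, the last holds). Time passes only in rows, so rows that repeat a pose let the fingers close, or fill a call up. It gives the time, the measured TCP pose, the force and the opening at its end, in the units of the state.
- observe(): the state, without advancing time (a new reading comes with each control period).
- cams.get_image(name): name is "scene" or "side" or "wrist"; returns a dict with "image" (400x640x3 uint8, blue, green, red), "camera_matrix" (3x3 intrinsics, pixels), "xyz" and "attitude" of the camera in the world. Camera axes: x right, y down, z forward; pixel columns grow to the right and rows downward; lengths in m; the calibration is good to about 2 mm. A picture is of the moment at which its call begins. There is no depth.
- r.hand_in(): hands the job in, once; it reports no verdict.
The state is a dict: "time_s": time; "joint_pos": joint angles; "joint_vel": joint speeds; "effort": joint torques, N m; "tcp_pos": TCP position; "ee_rot": TCP orientation; "contact_force": force on the tool from outside, world axes, zero at the start; "moment": the same for the moment, N m; "opening": opening from 0.0 (shut) to 1.0 (fully open).
Only numpy, scipy, OpenCV 4.12 (cv2) and the standard library are available. Lean on these libraries where they do the work, as an engineer would, in place of code of your own. Each camera call takes 0.05 s, during which the arm holds its last target. There are 200 camera calls.

## Working session

There is one attempt and no reset: what is moved stays moved. The work goes in short steps, Python scripts to look and compute and a tool call to move; the robot and the scene stay as the last step left them, time stands still between calls to the robot, and variables do not carry over. Pictures are saved under pics/ and viewed, about 8 in all and at most 12, crops included, and the job is handed in when it is done.

Besides the shell and the picture viewer there is one more tool, called after "Emit:" as name(argument=value, ...), one argument or row to a line, values as JSON. servo_tool: Moves the arm, as the interface text tells. Its arguments: {"type":"object","properties":{"deltas":{"type":"array"},"grip":{"type":"number"},"newtons":{"type":"number"}},"required":["deltas"]}

```bash
mkdir -p pics; ls; python3 - <<'E'
from rig import observe, cams, r
import cv2,numpy as np,json,pickle
s=observe();print(s)
d={}
for n in("scene","side"):
    c=cams.get_image(n);d[n]=c;print(n,c["camera_matrix"],c["xyz"],c["attitude"]);cv2.imwrite(f"pics/{n}0.png",c["image"])
pickle.dump(d,open("c0.pkl","wb"))
E
```

```text
pics
{'time_s': 0.0, 'joint_pos': array([-1.32663330e+00,  4.80821966e-01,  1.59688308e+00, -1.96601433e-06,
        1.06507062e+00, -4.66038361e-02]), 'joint_vel': array([-0.00164284, -0.0011069 ,  0.00023022,  0.000425  ,  0.00098997,
        0.00060871]), 'effort': array([-1.13583214e-03, -9.50656056e+01, -4.30181444e+01, -6.44333568e-05,
        1.22577327e-02, -3.29745217e-05]), 'tcp_pos': array([ 0.18626983, -0.62233404,  0.24767534]), 'ee_rot': array([ 9.89450188e-01,  1.44872271e-01, -5.91889721e-05, -5.88535135e-04]), 'contact_force': array([ 0.14011317, -0.50755401, -0.47101814]), 'moment': array([ 0.01504691,  0.00748944, -0.00666496]), 'opening': 1.0006196025031628}
scene [[494.76943895   0.         325.41481848]
 [  0.         494.76943895 197.91562935]
 [  0.           0.           1.        ]] [ 1.3970171  -0.16378005  1.43236101] [ 0.74438353  0.60682337 -0.17534102 -0.21659659]
side [[370.41434925   0.         323.12376989]
 [  0.         370.41434925 200.78208344]
 [  0.           0.           1.        ]] [0.23907396 0.80282377 0.66707196] [-0.17413338  0.85699607 -0.47662241  0.08981299]
```

View pics/scene0.png

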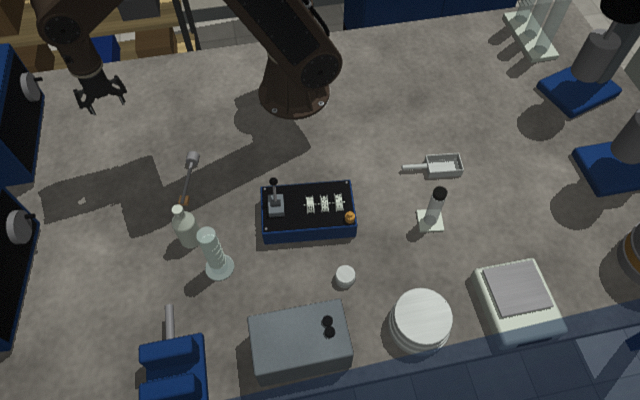

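View pics/side0.png

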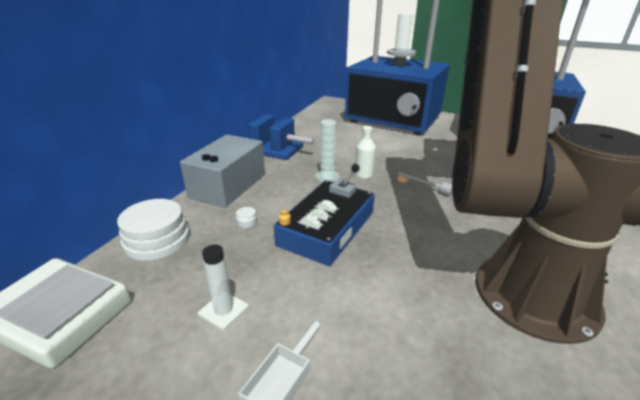

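The scene view shows the console at columns 262–357, rows 180–242, with the wheels at about (310–340, 204), the lever at (275, 195) and the brass weight at (349, 217). The side view shows the console at columns 276–373, rows 183–260. Next I'll measure the panel and enlarge both crops.

```bash
cat > h.py <<'E'
import cv2,numpy as np,pickle
from scipy.spatial.transform import Rotation as R
def ray(c,uv):
    d=np.linalg.solve(c["camera_matrix"],[uv[0],uv[1],1]); return np.array(c["xyz"]),R.from_quat(c["attitude"]).apply(d)
def plane(c,uv,z):
    o,d=ray(c,uv); return o+d*(z-o[2])/d[2]
def proj(c,p):
    q=R.from_quat(c["attitude"]).inv().apply(np.array(p)-c["xyz"]); q=c["camera_matrix"]@q; return q[:2]/q[2]
E
python3 - <<'E'
from h import *
d=pickle.load(open("c0.pkl","rb"))
for n,(x0,y0,x1,y1) in dict(scene=(252,170,367,250),side=(268,150,383,265)).items():
    c=d[n];im=c["image"];cr=im[y0:y1,x0:x1]
    hsv=cv2.cvtColor(cr,cv2.COLOR_BGR2HSV).astype(int)
    b=((hsv[...,2]<45)).astype(np.uint8)
    b=cv2.morphologyEx(b,cv2.MORPH_OPEN,np.ones((3,3)))
    cs,_=cv2.findContours(b,cv2.RETR_EXTERNAL,cv2.CHAIN_APPROX_NONE)
    k=max(cs,key=cv2.contourArea);hull=cv2.convexHull(k)
    a=cv2.approxPolyDP(hull,5,True)[:,0]+[x0,y0]
    for p in a: print(n,p,plane(c,p,.08).round(4))
    cv2.imwrite(f"pics/{n}crop.png",cv2.resize(cr,None,fx=5,fy=5,interpolation=cv2.INTER_CUBIC))
a=cv2.imread("pics/scenecrop.png");b=cv2.imread("pics/sidecrop.png")
cv2.imwrite("pics/both.png",cv2.resize(np.vstack([a,b]),None,fx=.6,fy=.6) if 0 else a)
E
```

```text
scene [349 185] [0.5245 0.098  0.08  ]
scene [346 224] [0.6659 0.0554 0.08  ]
scene [270 231] [ 0.6427 -0.1813  0.08  ]
scene [264 226] [ 0.6214 -0.1971  0.08  ]
scene [266 187] [ 0.4775 -0.1706  0.08  ]
side [366 194] [ 0.4876 -0.158   0.08  ]
side [332 236] [0.5063 0.0821 0.08  ]
side [291 227] [0.6217 0.0891 0.08  ]
side [292 211] [0.6541 0.0186 0.08  ]
side [324 184] [ 0.6305 -0.1638  0.08  ]
```

View pics/both.png

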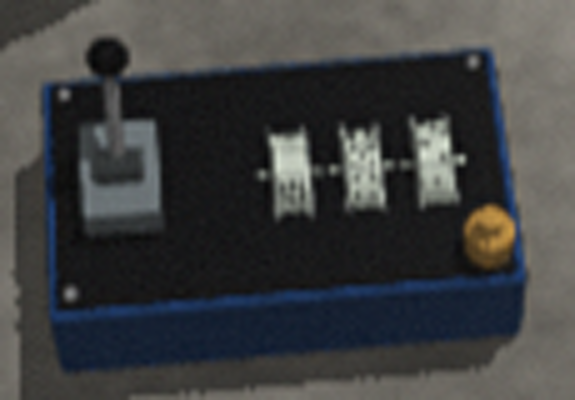

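The crop (5×, offset 252,170) shows the panel corners at (42,87), (492,48), (525,275), (50,312), index bars at (262,174), (325,170), (395,163), (460,159), and wheels at about (291,172), (362,166), (434,160). The lever ball is at (107,57) and leans towards the robot. Next I'll compute the poses and get a wrist view from above.

```bash
python3 - <<'E'
from h import *
d=pickle.load(open("c0.pkl","rb"));c=d["scene"]
f=lambda p:(np.array(p)+.5)/5-.5+[252,170]
P={}
for n,p in dict(TR=(42,87),TL=(492,48),BL=(525,275),BR=(50,312),b0=(262,174),b1=(325,170),b2=(395,163),b3=(460,159),s1=(64,95),s2=(473,61),s3=(70,293)).items():
    P[n]=plane(c,f(p),.08);print(n,P[n].round(4))
cen=(P["TR"]+P["TL"]+P["BL"]+P["BR"])/4;print("cen",cen)
for a,b in(("TR","TL"),("BR","BL"),("TR","BR"),("TL","BL"),("b0","b3"),("s1","s2")):
    v=P[b]-P[a];print(a,b,np.linalg.norm(v),np.arctan2(v[1],v[0]))
print("ball z", plane(c,f((107,57)),.08+.022+.08*np.cos(.55)))
import cv2
for n in ["side"]:
    a=cv2.imread("pics/sidecrop.png"); print(a.shape)
E
```

```text
TR [ 0.4736 -0.1899  0.08  ]
TL [0.5026 0.1065 0.08  ]
BL [0.6746 0.0874 0.08  ]
BR [ 0.641  -0.2073  0.08  ]
b0 [ 0.5685 -0.0605  0.08  ]
b1 [ 0.5737 -0.0203  0.08  ]
b2 [0.5776 0.0248 0.08  ]
b3 [0.583  0.0665 0.08  ]
s1 [ 0.4827 -0.1766  0.08  ]
s2 [0.5103 0.0918 0.08  ]
s3 [ 0.6301 -0.1933  0.08  ]
cen [ 0.57295945 -0.05081015  0.08      ]
TR TL 0.29779531864526915 1.4730348105978002
BR BL 0.29659100997055454 1.4570290009777145
TR BR 0.16829806224692906 -0.10341219417954814
TL BL 0.17305625121827456 -0.11043572407414007
b0 b3 0.1278257972064901 1.457376424350554
s1 s2 0.26983089900361534 1.4685051586738727
ball z [ 0.5211346  -0.14590099  0.17020196]
(575, 575, 3)
```

Emit:
servo_tool(
  deltas=[
    [0.028, -0.024, -0.003, 0, 0, -0.117],
    [0.055, -0.049, -0.006, 0, 0, -0.235],
    [0.083, -0.073, -0.009, 0, 0, -0.352],
    [0.111, -0.098, -0.012, 0, 0, -0.47],
    [0.138, -0.122, -0.015, 0, 0, -0.587],
    [0.166, -0.146, -0.018, 0, 0, -0.704],
    [0.194, -0.171, -0.021, 0, 0, -0.822],
    [0.221, -0.195, -0.024, 0, 0, -0.939],
    [0.249, -0.22, -0.027, 0, 0, -1.057],
    [0.277, -0.244, -0.03, 0, 0, -1.174],
  ],
  grip=0,
)

```text
time_s: 0.93
tcp_pos: [0.3822, -0.3077, 0.2783]
ee_rot: [0.742, 0.671, 0.0, -0.0]
contact_force: [0.7, 0.2, 0.5]
opening: -0.003
```

Emit:
servo_tool(
  deltas=[
    [0.033, 0.016, 0, 0, 0, 0],
    [0.066, 0.032, 0, 0, 0, 0],
    [0.098, 0.047, 0, 0, 0, 0],
    [0.131, 0.063, 0, 0, 0, 0],
    [0.164, 0.079, 0, 0, 0, 0],
    [0.197, 0.095, 0, 0, 0, 0],
    [0.23, 0.111, 0, 0, 0, 0],
    [0.262, 0.126, 0, 0, 0, 0],
    [0.295, 0.142, 0, 0, 0, 0],
    [0.328, 0.158, 0, 0, 0, 0],
  ],
)

```text
time_s: 1.77
tcp_pos: [0.5741, 0.0017, 0.2781]
ee_rot: [0.744, 0.669, -0.0, -0.0]
contact_force: [0.6, -0.4, 0.5]
opening: 0.004
```

```bash
python3 - <<'E'
from rig import observe, cams, r
from h import *
s=observe();print(s["tcp_pos"],s["ee_rot"],s["contact_force"])
c=cams.get_image("wrist");print(c["camera_matrix"],c["xyz"],c["attitude"])
pickle.dump(c,open("w0.pkl","wb"));cv2.imwrite("pics/w0.png",c["image"])
for n,p in dict(L=(.5806,.0483,.1),M=(.5757,.0026,.1),R=(.5708,-.0432,.1)).items(): print(n,proj(c,p))
E
```

```text
[0.57406265 0.00173502 0.27813338] [ 7.43529132e-01  6.68703516e-01 -1.44010022e-04 -1.30192018e-04] [ 0.5673394  -0.39454228  0.50952532]
[[350.39158222   0.         314.17517259]
 [  0.         350.39158222 197.16516965]
 [  0.           0.           1.        ]] [0.58252778 0.06843371 0.40382058] [ 0.9896842  -0.05189313 -0.00696419  0.13335585]
L [314.37633951 125.62468372]
M [314.26221761 178.44403383]
R [314.16805736 227.38225288]
```

View pics/w0.png

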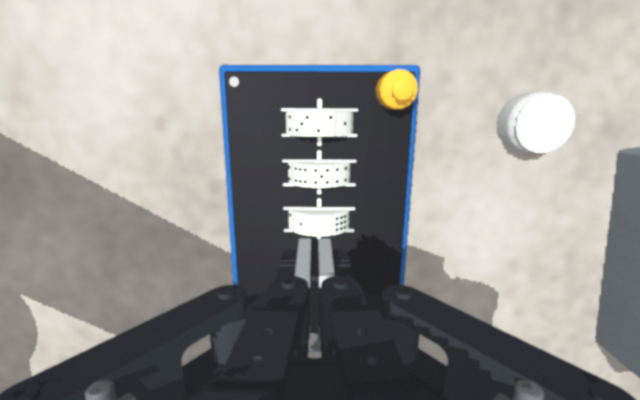

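The wrist view shows the three wheels at rows 124, 173 and 220 around column 319, bars along column 319, and image right = console +x. Next I'll move closer to count the dots.

Emit:
servo_tool(
  deltas=[
    [-0.01, 0, 0.01, 0, 0, 0],
    [-0.02, 0, 0.02, 0, 0, 0],
    [-0.03, 0, 0.03, 0, 0, 0],
    [-0.04, 0, 0.04, 0, 0, 0],
    [-0.045, 0, 0.05, 0, 0, 0],
    [-0.05, 0, 0.06, 0, 0, 0],
    [-0.05, 0, 0.07, 0, 0, 0],
    [-0.05, 0, 0.07, 0, 0, 0],
    [-0.05, 0, 0.07, 0, 0, 0],
    [-0.05, 0, 0.07, 0, 0, 0],
  ],
)

```text
time_s: 2.65
tcp_pos: [0.5686, -0.0496, 0.2086]
ee_rot: [0.744, 0.669, 0.0, 0.0]
contact_force: [-0.2, 0.8, 0.6]
opening: -0.0
```

```bash
cat >> h.py <<'E'
def look(tag,half=(75,75)):
    from rig import observe,cams
    s=observe();print(s["time_s"],s["tcp_pos"].round(4),s["ee_rot"].round(4),s["contact_force"].round(2))
    c=cams.get_image("wrist");pickle.dump(c,open(tag+".pkl","wb"))
    u,v=proj(c,(.5757,.0026,.1)).astype(int);print(u,v)
    x0,y0=max(u-half[0],0),max(v-half[1],0)
    cr=c["image"][y0:v+half[1],x0:u+half[0]]
    cr=np.clip((cr.astype(float)-60)*1.3,0,255).astype(np.uint8)
    cv2.imwrite(f"pics/{tag}.png",cv2.resize(cr,None,fx=4,fy=4,interpolation=cv2.INTER_CUBIC));print("off",x0,y0)
    return c
E
python3 -c "
from h import *
look('w1',(80,75))"
```

```text
2.65 [ 0.5686 -0.0496  0.2086] [7.435e-01 6.687e-01 2.000e-04 1.000e-04] [-0.18  0.79  0.57]
314 124
off 234 49
```

View pics/w1.png

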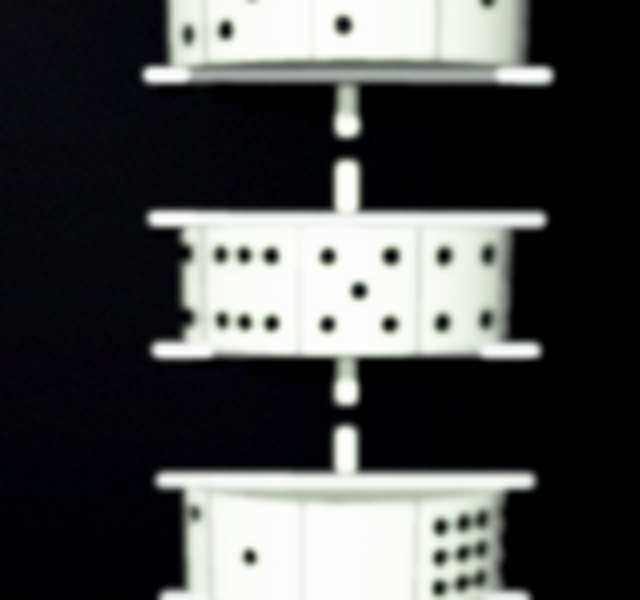

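View w1: the middle wheel shows 5 dots (edges 299/418, bar at 346), with 6 to its left and 4 to its right, so it reads ≈5.1 digits. The right wheel shows 0 dots with 1 to the left and 9 to the right, so it reads ≈0.1. The left wheel is cut off, so I'll crop it from w0.

```bash
python3 - <<'E'
from h import *
c=pickle.load(open("w0.pkl","rb"))
cr=c["image"][95:150,270:370]; cr=np.clip((cr.astype(float)-60)*1.3,0,255).astype(np.uint8)
cv2.imwrite("pics/w0l.png",cv2.resize(cr,None,fx=7,fy=7,interpolation=cv2.INTER_CUBIC))
w=pickle.load(open("w1.pkl","rb"))
# bars between wheels, panel level
for uv in((346,110),(346,185),(346,385),(346,450)): print(plane(w,(np.array(uv)+.5)/4-.5+[234,49],.08).round(4))
# flank lines of wheels
for p in((.5806,.0483,.08),(.5757,.0026,.08),(.5708,-.0432,.08)): print(((proj(w,p)-[234,49]+.5)*4-.5).round(0))
E
```

```text
[0.5829 0.0331 0.08  ]
[0.5817 0.0208 0.08  ]
[ 0.5782 -0.0138  0.08  ]
[ 0.577  -0.0255  0.08  ]
[323.  17.]
[323. 295.]
[322. 547.]
```

View pics/w0l.png

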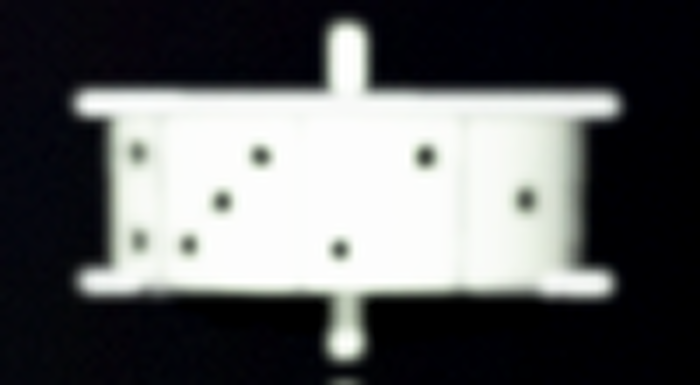

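Left wheel: the field at the bar (column 347) has 2 dots (edges 298/463), with 3 to the left and 1 to the right, so it reads ≈2.2 digits. Needed rim travel in +x is about 36 mm left, 38.5 mm middle and 38.5 mm right. That is two strokes of ~19 mm each. I'll go above the right wheel, 10 mm short of the axle plane.

Emit:
servo_tool(
  deltas=[
    [0.008, -0.006, 0.005, 0, 0, 0],
    [0.008, -0.006, 0.015, 0, 0, 0],
    [0.008, -0.006, 0.027, 0, 0, 0],
    [0.008, -0.006, 0.039, 0, 0, 0],
    [0.008, -0.006, 0.051, 0, 0, 0],
    [0.008, -0.006, 0.062, 0, 0, 0],
    [0.008, -0.006, 0.072, 0, 0, 0],
    [0.008, -0.006, 0.079, 0, 0, 0],
    [0.008, -0.006, 0.082, 0, 0, 0],
    [0.008, -0.006, 0.082, 0, 0, 0],
  ],
)

```text
time_s: 3.53
tcp_pos: [0.5628, -0.0411, 0.1255]
ee_rot: [0.744, 0.669, -0.0, -0.0]
contact_force: [-0.1, -0.1, 0.8]
opening: 0.004
```

Emit:
servo_tool(
  deltas=[
    [0, 0, 0.0005, 0, 0, 0],
    [0, 0, 0.001, 0, 0, 0],
    [0, 0, 0.0015, 0, 0, 0],
    [0, 0, 0.002, 0, 0, 0],
    [0, 0, 0.0025, 0, 0, 0],
    [0, 0, 0.0025, 0, 0, 0],
    [0, 0, 0.0025, 0, 0, 0],
    [0, 0, 0.0025, 0, 0, 0],
    [0, 0, 0.0025, 0, 0, 0],
    [0, 0, 0.0025, 0, 0, 0],
  ],
)

```text
time_s: 4.37
tcp_pos: [0.5632, -0.0412, 0.1238]
ee_rot: [0.744, 0.669, 0.0, 0.0]
contact_force: [-0.8, 0.3, 0.6]
opening: 0.003
```

Emit:
servo_tool(
  deltas=[
    [0, 0, 0.0005, 0, 0, 0],
    [0, 0, 0.001, 0, 0, 0],
    [0, 0, 0.0015, 0, 0, 0],
    [0, 0, 0.002, 0, 0, 0],
    [0, 0, 0.0025, 0, 0, 0],
    [0, 0, 0.0025, 0, 0, 0],
    [0, 0, 0.0025, 0, 0, 0],
    [0, 0, 0.0025, 0, 0, 0],
    [0, 0, 0.0025, 0, 0, 0],
    [0, 0, 0.0025, 0, 0, 0],
  ],
)

```text
time_s: 5.2
tcp_pos: [0.5632, -0.0412, 0.1213]
ee_rot: [0.744, 0.669, 0.0, -0.0]
contact_force: [0.1, -0.8, -0.1]
opening: -0.002
```

Emit:
servo_tool(
  deltas=[
    [0, 0, 0.0005, 0, 0, 0],
    [0, 0, 0.001, 0, 0, 0],
    [0, 0, 0.0015, 0, 0, 0],
    [0, 0, 0.002, 0, 0, 0],
    [0, 0, 0.0025, 0, 0, 0],
    [0, 0, 0.0025, 0, 0, 0],
    [0, 0, 0.0025, 0, 0, 0],
    [0, 0, 0.0025, 0, 0, 0],
    [0, 0, 0.0025, 0, 0, 0],
    [0, 0, 0.0025, 0, 0, 0],
  ],
)

```text
time_s: 6.03
tcp_pos: [0.5632, -0.0412, 0.1188]
ee_rot: [0.744, 0.669, -0.0, 0.0]
contact_force: [0.3, 0.1, 0.4]
opening: -0.004
```

Emit:
servo_tool(
  deltas=[
    [0, 0, 0.0005, 0, 0, 0],
    [0, 0, 0.001, 0, 0, 0],
    [0, 0, 0.0015, 0, 0, 0],
    [0, 0, 0.002, 0, 0, 0],
    [0, 0, 0.0025, 0, 0, 0],
    [0, 0, 0.0025, 0, 0, 0],
    [0, 0, 0.0025, 0, 0, 0],
    [0, 0, 0.0025, 0, 0, 0],
    [0, 0, 0.0025, 0, 0, 0],
    [0, 0, 0.0025, 0, 0, 0],
  ],
)

```text
time_s: 6.87
tcp_pos: [0.5632, -0.0412, 0.1163]
ee_rot: [0.744, 0.669, -0.0, -0.0]
contact_force: [-0.2, 0.3, 0.5]
opening: -0.0
```

Emit:
servo_tool(
  deltas=[
    [0, 0, 0.0005, 0, 0, 0],
    [0, 0, 0.001, 0, 0, 0],
    [0, 0, 0.0015, 0, 0, 0],
    [0, 0, 0.002, 0, 0, 0],
    [0, 0, 0.0025, 0, 0, 0],
    [0, 0, 0.0025, 0, 0, 0],
    [0, 0, 0.0025, 0, 0, 0],
    [0, 0, 0.0025, 0, 0, 0],
    [0, 0, 0.0025, 0, 0, 0],
    [0, 0, 0.0025, 0, 0, 0],
  ],
)

```text
time_s: 7.7
tcp_pos: [0.5633, -0.0412, 0.114]
ee_rot: [0.744, 0.669, 0.0, 0.0]
contact_force: [-1.0, 1.1, 6.0]
opening: 0.005
```

Contact on the right wheel at 6 N. Drag about 19 mm.

Emit:
servo_tool(
  deltas=[
    [0, 0.002, 0.0003, 0, 0, 0],
    [0, 0.004, 0.0003, 0, 0, 0],
    [0, 0.0065, 0.0003, 0, 0, 0],
    [0, 0.009, 0.0003, 0, 0, 0],
    [0, 0.0115, 0.0003, 0, 0, 0],
    [0, 0.014, 0.0003, 0, 0, 0],
    [0, 0.0165, 0.0003, 0, 0, 0],
    [0, 0.0185, 0.0003, 0, 0, 0],
    [0, 0.0195, 0.0003, 0, 0, 0],
    [0, 0.0195, 0.0003, 0, 0, 0],
  ],
)

```text
time_s: 8.53
tcp_pos: [0.5829, -0.0433, 0.1137]
ee_rot: [0.744, 0.669, 0.0, 0.0]
contact_force: [-0.2, 0.7, 7.5]
opening: 0.002
```

Emit:
servo_tool(
  deltas=[
    [0, 0, -0.004, 0, 0, 0],
    [0, 0, -0.007, 0, 0, 0],
    [0, -0.006, -0.007, 0, 0, 0],
    [0, -0.013, -0.007, 0, 0, 0],
    [0, -0.0195, -0.007, 0, 0, 0],
    [0, -0.0195, -0.006, 0, 0, 0],
    [0, -0.0195, -0.0035, 0, 0, 0],
    [0, -0.0195, -0.001, 0, 0, 0],
    [0, -0.0195, 0, 0, 0, 0],
    [0, -0.0195, 0, 0, 0, 0],
  ],
)

```text
time_s: 9.37
tcp_pos: [0.5633, -0.0412, 0.1133]
ee_rot: [0.744, 0.669, -0.0, -0.0]
contact_force: [-2.7, 0.5, 8.1]
opening: 0.003
```

Emit:
servo_tool(
  deltas=[
    [0, 0.002, 0, 0, 0, 0],
    [0, 0.004, 0, 0, 0, 0],
    [0, 0.0065, 0, 0, 0, 0],
    [0, 0.009, 0, 0, 0, 0],
    [0, 0.0115, 0, 0, 0, 0],
    [0, 0.014, 0, 0, 0, 0],
    [0, 0.0165, 0, 0, 0, 0],
    [0, 0.018, 0, 0, 0, 0],
    [0, 0.019, 0, 0, 0, 0],
    [0, 0.019, 0, 0, 0, 0],
  ],
)

```text
time_s: 10.2
tcp_pos: [0.5827, -0.0433, 0.1136]
ee_rot: [0.744, 0.669, 0.0, 0.0]
contact_force: [-1.0, 0.3, 8.0]
opening: 0.003
```

Emit:
servo_tool(
  deltas=[
    [0, 0, -0.006, 0, 0, 0],
    [0, 0, -0.015, 0, 0, 0],
    [0.008, -0.004, -0.015, 0, 0, 0],
    [0.018, -0.008, -0.015, 0, 0, 0],
    [0.028, -0.012, -0.015, 0, 0, 0],
    [0.038, -0.016, -0.015, 0, 0, 0],
    [0.046, -0.019, -0.015, 0, 0, 0],
    [0.046, -0.019, -0.014, 0, 0, 0],
    [0.046, -0.019, -0.013, 0, 0, 0],
    [0.046, -0.019, -0.012, 0, 0, 0],
  ],
)

```text
time_s: 11.03
tcp_pos: [0.5682, 0.0046, 0.1253]
ee_rot: [0.743, 0.669, -0.0, 0.0]
contact_force: [-0.3, -0.2, 0.3]
opening: -0.001
```

Emit:
servo_tool(
  deltas=[
    [0, 0, 0.0005, 0, 0, 0],
    [0, 0, 0.001, 0, 0, 0],
    [0, 0, 0.0015, 0, 0, 0],
    [0, 0, 0.002, 0, 0, 0],
    [0, 0, 0.0025, 0, 0, 0],
    [0, 0, 0.003, 0, 0, 0],
    [0, 0, 0.003, 0, 0, 0],
    [0, 0, 0.003, 0, 0, 0],
    [0, 0, 0.003, 0, 0, 0],
    [0, 0, 0.003, 0, 0, 0],
  ],
)

```text
time_s: 11.87
tcp_pos: [0.5681, 0.0045, 0.1225]
ee_rot: [0.744, 0.669, 0.0, 0.0]
contact_force: [-0.7, -0.3, -0.2]
opening: 0.0
```

Emit:
servo_tool(
  deltas=[
    [0, 0, 0.0005, 0, 0, 0],
    [0, 0, 0.001, 0, 0, 0],
    [0, 0, 0.0015, 0, 0, 0],
    [0, 0, 0.002, 0, 0, 0],
    [0, 0, 0.0025, 0, 0, 0],
    [0, 0, 0.0025, 0, 0, 0],
    [0, 0, 0.0025, 0, 0, 0],
    [0, 0, 0.0025, 0, 0, 0],
    [0, 0, 0.0025, 0, 0, 0],
    [0, 0, 0.0025, 0, 0, 0],
  ],
)

```text
time_s: 12.7
tcp_pos: [0.5681, 0.0045, 0.1201]
ee_rot: [0.744, 0.669, 0.0, 0.0]
contact_force: [-0.2, 0.6, 0.7]
opening: -0.001
```

Emit:
servo_tool(
  deltas=[
    [0, 0, 0.0005, 0, 0, 0],
    [0, 0, 0.001, 0, 0, 0],
    [0, 0, 0.0015, 0, 0, 0],
    [0, 0, 0.002, 0, 0, 0],
    [0, 0, 0.0025, 0, 0, 0],
    [0, 0, 0.0025, 0, 0, 0],
    [0, 0, 0.0025, 0, 0, 0],
    [0, 0, 0.0025, 0, 0, 0],
    [0, 0, 0.0025, 0, 0, 0],
    [0, 0, 0.0025, 0, 0, 0],
  ],
)

```text
time_s: 13.53
tcp_pos: [0.5681, 0.0045, 0.1175]
ee_rot: [0.744, 0.669, 0.0, 0.0]
contact_force: [-0.4, -0.6, -0.3]
opening: 0.002
```

Emit:
servo_tool(
  deltas=[
    [0, 0, 0.0005, 0, 0, 0],
    [0, 0, 0.001, 0, 0, 0],
    [0, 0, 0.0015, 0, 0, 0],
    [0, 0, 0.002, 0, 0, 0],
    [0, 0, 0.0025, 0, 0, 0],
    [0, 0, 0.0025, 0, 0, 0],
    [0, 0, 0.0025, 0, 0, 0],
    [0, 0, 0.0025, 0, 0, 0],
    [0, 0, 0.0025, 0, 0, 0],
    [0, 0, 0.0025, 0, 0, 0],
  ],
)

```text
time_s: 14.37
tcp_pos: [0.5681, 0.0045, 0.115]
ee_rot: [0.744, 0.669, 0.0, 0.0]
contact_force: [0.5, 0.4, -0.4]
opening: -0.003
```

Emit:
servo_tool(
  deltas=[
    [0, 0, 0.0005, 0, 0, 0],
    [0, 0, 0.001, 0, 0, 0],
    [0, 0, 0.0015, 0, 0, 0],
    [0, 0, 0.002, 0, 0, 0],
    [0, 0, 0.0025, 0, 0, 0],
    [0, 0, 0.0025, 0, 0, 0],
    [0, 0, 0.0025, 0, 0, 0],
    [0, 0, 0.0025, 0, 0, 0],
    [0, 0, 0.0025, 0, 0, 0],
    [0, 0, 0.0025, 0, 0, 0],
  ],
)

```text
time_s: 15.2
tcp_pos: [0.5682, 0.0045, 0.1127]
ee_rot: [0.744, 0.669, 0.0, 0.0]
contact_force: [-0.7, -0.2, 5.8]
opening: -0.002
```

Contact at 5.8 N. Two strokes on the middle wheel.

Emit:
servo_tool(
  deltas=[
    [0, 0.002, 0.0004, 0, 0, 0],
    [0, 0.004, 0.0004, 0, 0, 0],
    [0, 0.0065, 0.0004, 0, 0, 0],
    [0, 0.009, 0.0004, 0, 0, 0],
    [0, 0.0115, 0.0004, 0, 0, 0],
    [0, 0.014, 0.0004, 0, 0, 0],
    [0, 0.0165, 0.0004, 0, 0, 0],
    [0, 0.0185, 0.0004, 0, 0, 0],
    [0, 0.0195, 0.0004, 0, 0, 0],
    [0, 0.0195, 0.0004, 0, 0, 0],
  ],
)

```text
time_s: 16.03
tcp_pos: [0.5877, 0.0024, 0.1123]
ee_rot: [0.744, 0.669, 0.0, 0.0]
contact_force: [-1.1, -0.7, 7.1]
opening: 0.002
```

Emit:
servo_tool(
  deltas=[
    [0, 0, -0.004, 0, 0, 0],
    [0, 0, -0.007, 0, 0, 0],
    [0, -0.006, -0.007, 0, 0, 0],
    [0, -0.013, -0.007, 0, 0, 0],
    [0, -0.0195, -0.007, 0, 0, 0],
    [0, -0.0195, -0.006, 0, 0, 0],
    [0, -0.0195, -0.0035, 0, 0, 0],
    [0, -0.0195, -0.001, 0, 0, 0],
    [0, -0.0195, 0, 0, 0, 0],
    [0, -0.0195, 0, 0, 0, 0],
  ],
)

```text
time_s: 16.87
tcp_pos: [0.5682, 0.0045, 0.1119]
ee_rot: [0.744, 0.669, -0.0, -0.0]
contact_force: [-2.8, 0.5, 7.6]
opening: -0.0
```

Emit:
servo_tool(
  deltas=[
    [0, 0.002, 0, 0, 0, 0],
    [0, 0.004, 0, 0, 0, 0],
    [0, 0.0065, 0, 0, 0, 0],
    [0, 0.009, 0, 0, 0, 0],
    [0, 0.0115, 0, 0, 0, 0],
    [0, 0.014, 0, 0, 0, 0],
    [0, 0.0165, 0, 0, 0, 0],
    [0, 0.018, 0, 0, 0, 0],
    [0, 0.019, 0, 0, 0, 0],
    [0, 0.019, 0, 0, 0, 0],
  ],
)

```text
time_s: 17.7
tcp_pos: [0.5876, 0.0025, 0.1122]
ee_rot: [0.744, 0.669, 0.0, 0.0]
contact_force: [-0.6, 0.8, 8.4]
opening: 0.0
```

Emit:
servo_tool(
  deltas=[
    [0, 0, -0.006, 0, 0, 0],
    [0, 0, -0.016, 0, 0, 0],
    [0.008, -0.004, -0.016, 0, 0, 0],
    [0.018, -0.008, -0.016, 0, 0, 0],
    [0.028, -0.012, -0.016, 0, 0, 0],
    [0.038, -0.016, -0.016, 0, 0, 0],
    [0.046, -0.019, -0.016, 0, 0, 0],
    [0.046, -0.019, -0.015, 0, 0, 0],
    [0.046, -0.019, -0.014, 0, 0, 0],
    [0.046, -0.019, -0.013, 0, 0, 0],
  ],
)

```text
time_s: 18.53
tcp_pos: [0.573, 0.0503, 0.1249]
ee_rot: [0.743, 0.669, -0.0, 0.0]
contact_force: [-1.1, 0.8, -0.9]
opening: 0.002
```

Emit:
servo_tool(
  deltas=[
    [0, 0, 0.0005, 0, 0, 0],
    [0, 0, 0.001, 0, 0, 0],
    [0, 0, 0.0015, 0, 0, 0],
    [0, 0, 0.002, 0, 0, 0],
    [0, 0, 0.0025, 0, 0, 0],
    [0, 0, 0.003, 0, 0, 0],
    [0, 0, 0.003, 0, 0, 0],
    [0, 0, 0.003, 0, 0, 0],
    [0, 0, 0.003, 0, 0, 0],
    [0, 0, 0.003, 0, 0, 0],
  ],
)

```text
time_s: 19.37
tcp_pos: [0.573, 0.0503, 0.1221]
ee_rot: [0.744, 0.669, 0.0, 0.0]
contact_force: [-0.4, 0.4, -0.0]
opening: -0.002
```

Emit:
servo_tool(
  deltas=[
    [0, 0, 0.0005, 0, 0, 0],
    [0, 0, 0.001, 0, 0, 0],
    [0, 0, 0.0015, 0, 0, 0],
    [0, 0, 0.002, 0, 0, 0],
    [0, 0, 0.0025, 0, 0, 0],
    [0, 0, 0.0025, 0, 0, 0],
    [0, 0, 0.0025, 0, 0, 0],
    [0, 0, 0.0025, 0, 0, 0],
    [0, 0, 0.0025, 0, 0, 0],
    [0, 0, 0.0025, 0, 0, 0],
  ],
)

```text
time_s: 20.2
tcp_pos: [0.5729, 0.0503, 0.1196]
ee_rot: [0.744, 0.669, 0.0, -0.0]
contact_force: [-0.0, 0.4, -0.4]
opening: 0.001
```

Emit:
servo_tool(
  deltas=[
    [0, 0, 0.0005, 0, 0, 0],
    [0, 0, 0.001, 0, 0, 0],
    [0, 0, 0.0015, 0, 0, 0],
    [0, 0, 0.002, 0, 0, 0],
    [0, 0, 0.0025, 0, 0, 0],
    [0, 0, 0.0025, 0, 0, 0],
    [0, 0, 0.0025, 0, 0, 0],
    [0, 0, 0.0025, 0, 0, 0],
    [0, 0, 0.0025, 0, 0, 0],
    [0, 0, 0.0025, 0, 0, 0],
  ],
)

```text
time_s: 21.03
tcp_pos: [0.573, 0.0503, 0.1172]
ee_rot: [0.744, 0.669, 0.0, 0.0]
contact_force: [-0.8, -0.5, 2.2]
opening: -0.003
```

Emit:
servo_tool(
  deltas=[
    [0, 0, 0.0004, 0, 0, 0],
    [0, 0, 0.0008, 0, 0, 0],
    [0, 0, 0.0012, 0, 0, 0],
    [0, 0, 0.0015, 0, 0, 0],
    [0, 0, 0.0015, 0, 0, 0],
    [0, 0, 0.0015, 0, 0, 0],
    [0, 0, 0.0015, 0, 0, 0],
    [0, 0, 0.0015, 0, 0, 0],
    [0, 0, 0.0015, 0, 0, 0],
    [0, 0, 0.0015, 0, 0, 0],
  ],
)

```text
time_s: 21.87
tcp_pos: [0.5731, 0.0503, 0.1158]
ee_rot: [0.744, 0.669, 0.0, 0.0]
contact_force: [-1.3, -0.7, 5.6]
opening: 0.0
```

Emit:
servo_tool(
  deltas=[
    [0, 0.002, 0, 0, 0, 0],
    [0, 0.004, 0, 0, 0, 0],
    [0, 0.0065, 0, 0, 0, 0],
    [0, 0.009, 0, 0, 0, 0],
    [0, 0.0115, 0, 0, 0, 0],
    [0, 0.014, 0, 0, 0, 0],
    [0, 0.016, 0, 0, 0, 0],
    [0, 0.0175, 0, 0, 0, 0],
    [0, 0.0185, 0, 0, 0, 0],
    [0, 0.0185, 0, 0, 0, 0],
  ],
)

```text
time_s: 22.7
tcp_pos: [0.5915, 0.0483, 0.1158]
ee_rot: [0.744, 0.669, 0.0, 0.0]
contact_force: [-1.1, -0.0, 6.8]
opening: 0.002
```

Emit:
servo_tool(
  deltas=[
    [0, 0, -0.004, 0, 0, 0],
    [0, 0, -0.007, 0, 0, 0],
    [0, -0.006, -0.007, 0, 0, 0],
    [0, -0.012, -0.007, 0, 0, 0],
    [0, -0.0185, -0.007, 0, 0, 0],
    [0, -0.0185, -0.006, 0, 0, 0],
    [0, -0.0185, -0.0035, 0, 0, 0],
    [0, -0.0185, -0.001, 0, 0, 0],
    [0, -0.0185, 0, 0, 0, 0],
    [0, -0.0185, 0, 0, 0, 0],
  ],
)

```text
time_s: 23.53
tcp_pos: [0.573, 0.0503, 0.1154]
ee_rot: [0.744, 0.669, -0.0, -0.0]
contact_force: [-2.0, 0.2, 7.0]
opening: -0.004
```

Emit:
servo_tool(
  deltas=[
    [0, 0.002, 0, 0, 0, 0],
    [0, 0.004, 0, 0, 0, 0],
    [0, 0.0065, 0, 0, 0, 0],
    [0, 0.009, 0, 0, 0, 0],
    [0, 0.0115, 0, 0, 0, 0],
    [0, 0.014, 0, 0, 0, 0],
    [0, 0.016, 0, 0, 0, 0],
    [0, 0.017, 0, 0, 0, 0],
    [0, 0.018, 0, 0, 0, 0],
    [0, 0.018, 0, 0, 0, 0],
  ],
)

```text
time_s: 24.37
tcp_pos: [0.5913, 0.0484, 0.1157]
ee_rot: [0.744, 0.669, 0.0, 0.0]
contact_force: [-0.7, 0.5, 7.3]
opening: -0.004
```

Emit:
servo_tool(
  deltas=[
    [0, 0, -0.008, 0, 0, 0],
    [0, 0, -0.025, 0, 0, 0],
    [-0.01, 0, -0.045, 0, 0, 0],
    [-0.03, 0, -0.065, 0, 0, 0],
    [-0.05, -0.003, -0.085, 0, 0, 0],
    [-0.07, -0.006, -0.095, 0, 0, 0],
    [-0.08, -0.009, -0.1, 0, 0, 0],
    [-0.085, -0.009, -0.1, 0, 0, 0],
    [-0.085, -0.009, -0.1, 0, 0, 0],
    [-0.085, -0.009, -0.1, 0, 0, 0],
  ],
)

```text
time_s: 25.2
tcp_pos: [0.5727, -0.0348, 0.2148]
ee_rot: [0.744, 0.668, -0.0, -0.0]
contact_force: [-0.3, 1.0, 0.3]
opening: 0.002
```

```bash
python3 -c "
from h import *
look('w2',(80,75))"
```

```text
25.2 [ 0.5727 -0.0348  0.2148] [ 7.437e-01  6.685e-01 -3.000e-04 -5.000e-04] [-0.27  0.95  0.29]
310 146
off 230 71
```

View pics/w2.png

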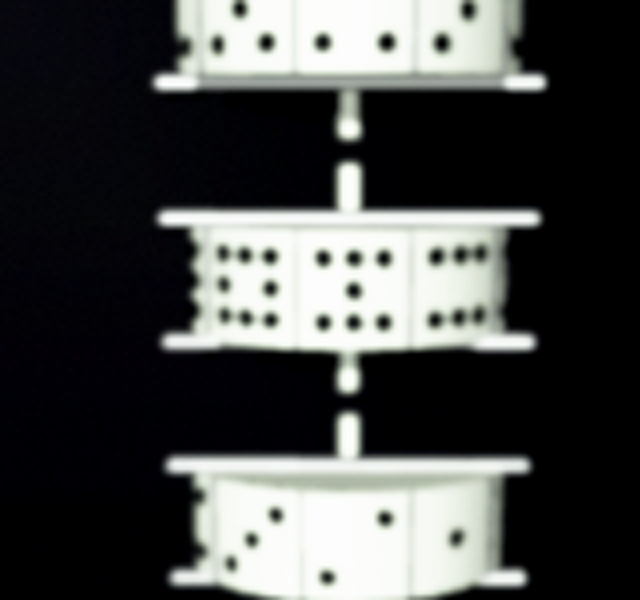

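View w2: left 4 (edges 296/415), middle 7 (297/411), right 2 (303/408). The bars are at 348, so all are within about 0.04 rad of square. Next is the lever: go behind its ball on the robot side.

Emit:
servo_tool(
  deltas=[
    [-0.014, -0.009, 0, 0, 0, 0],
    [-0.03, -0.018, 0, 0, 0, 0],
    [-0.046, -0.028, 0, 0, 0, 0],
    [-0.062, -0.038, 0, 0, 0, 0],
    [-0.078, -0.048, 0, 0, 0, 0],
    [-0.094, -0.058, 0, 0, 0, 0],
    [-0.108, -0.066, 0, 0, 0, 0],
    [-0.116, -0.07, 0, 0, 0, 0],
    [-0.116, -0.07, 0, 0, 0, 0],
    [-0.116, -0.07, 0, 0, 0, 0],
  ],
)

```text
time_s: 26.08
tcp_pos: [0.491, -0.143, 0.2154]
ee_rot: [0.744, 0.668, 0.0, -0.0]
contact_force: [-0.2, 0.6, -0.5]
opening: 0.002
```

```bash
python3 - <<'E'
from h import *
from rig import observe,cams
s=observe();print(s["tcp_pos"],s["contact_force"])
sc=cams.get_image("scene");sd=cams.get_image("side")
a=cv2.resize(sc["image"][165:245,250:350],None,fx=5,fy=5,interpolation=cv2.INTER_CUBIC)
b=cv2.resize(sd["image"][120:220,310:410],None,fx=4,fy=4,interpolation=cv2.INTER_CUBIC)[:400]
b=cv2.resize(b,(300,400))
cv2.imwrite("pics/lev.png",np.hstack([a,b]))
E
```

```text
[ 0.49103981 -0.14302096  0.21537655] [-0.18710781  0.57666269 -0.52444937]
```

View pics/lev.png

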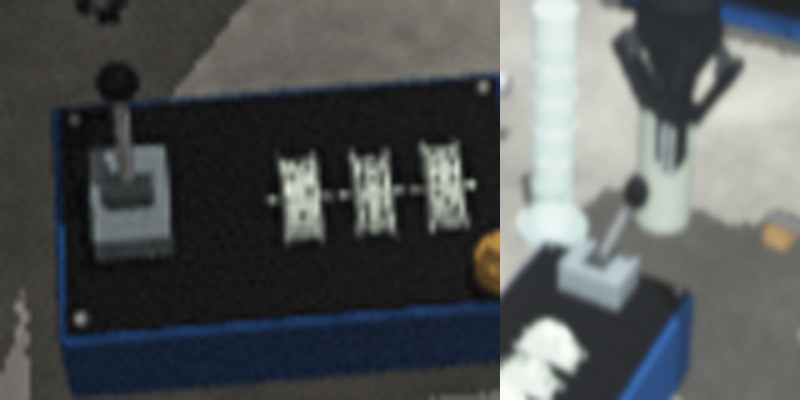

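The fingers stand on the robot side of the ball, in line with it (scene crop: fingers (100,8), ball (118,80)). Descend, then push.

Emit:
servo_tool(
  deltas=[
    [0, 0, 0.004, 0, 0, 0],
    [0, 0, 0.008, 0, 0, 0],
    [0, 0, 0.013, 0, 0, 0],
    [0, 0, 0.018, 0, 0, 0],
    [0, 0, 0.023, 0, 0, 0],
    [0, 0, 0.028, 0, 0, 0],
    [0, 0, 0.032, 0, 0, 0],
    [0, 0, 0.034, 0, 0, 0],
    [0, 0, 0.034, 0, 0, 0],
    [0, 0, 0.034, 0, 0, 0],
  ],
)

```text
time_s: 27.02
tcp_pos: [0.491, -0.1432, 0.1815]
ee_rot: [0.744, 0.669, -0.0, -0.0]
contact_force: [-0.4, -0.5, 0.6]
opening: -0.003
```

Emit:
servo_tool(
  deltas=[
    [0, 0.002, 0, 0, 0, 0],
    [0, 0.004, 0, 0, 0, 0],
    [0, 0.006, 0, 0, 0, 0],
    [0, 0.008, 0, 0, 0, 0],
    [0, 0.01, 0, 0, 0, 0],
    [0, 0.012, 0, 0, 0, 0],
    [0, 0.014, 0, 0, 0, 0],
    [0, 0.016, 0, 0, 0, 0],
    [0, 0.018, 0, 0, 0, 0],
    [0, 0.02, 0, 0, 0, 0],
  ],
)

```text
time_s: 27.85
tcp_pos: [0.5111, -0.1453, 0.1816]
ee_rot: [0.744, 0.669, 0.0, 0.0]
contact_force: [-0.7, 0.4, 1.5]
opening: 0.003
```

Emit:
servo_tool(
  deltas=[
    [0, 0.003, 0, 0, 0, 0],
    [0, 0.006, 0, 0, 0, 0],
    [0, 0.009, 0, 0, 0, 0],
    [0, 0.012, 0, 0, 0, 0],
    [0, 0.015, 0, 0, 0, 0],
    [0, 0.018, 0, 0, 0, 0],
    [0, 0.021, 0, 0, 0, 0],
    [0, 0.024, 0, 0, 0, 0],
    [0, 0.027, 0, 0, 0, 0],
    [0, 0.03, 0, 0, 0, 0],
  ],
)

```text
time_s: 28.68
tcp_pos: [0.5411, -0.1485, 0.1816]
ee_rot: [0.744, 0.669, 0.0, 0.0]
contact_force: [-0.1, 0.1, 0.1]
opening: -0.001
```

Emit:
servo_tool(
  deltas=[
    [0, 0.003, 0, 0, 0, 0],
    [0, 0.006, 0, 0, 0, 0],
    [0, 0.009, 0, 0, 0, 0],
    [0, 0.012, 0, 0, 0, 0],
    [0, 0.015, 0, 0, 0, 0],
    [0, 0.018, 0, 0, 0, 0],
    [0, 0.021, 0, 0, 0, 0],
    [0, 0.024, 0, 0, 0, 0],
    [0, 0.027, 0, 0, 0, 0],
    [0, 0.03, 0, 0, 0, 0],
  ],
)

```text
time_s: 29.52
tcp_pos: [0.5708, -0.1516, 0.1816]
ee_rot: [0.744, 0.669, -0.0, -0.0]
contact_force: [-1.0, 0.3, 0.2]
opening: -0.003
```

Emit:
servo_tool(
  deltas=[
    [0, 0.0005, 0, 0, 0, 0],
    [0, 0.001, 0, 0, 0, 0],
    [0, 0.0015, 0, 0, 0, 0],
    [0, 0.002, 0, 0, 0, 0],
    [0, 0.0025, 0, 0, 0, 0],
    [0, 0.003, 0, 0, 0, 0],
    [0, 0.0035, 0, 0, 0, 0],
    [0, 0.004, 0, 0, 0, 0],
    [0, 0.0045, 0, 0, 0, 0],
    [0, 0.005, 0, 0, 0, 0],
  ],
)

```text
time_s: 30.35
tcp_pos: [0.5756, -0.1521, 0.1816]
ee_rot: [0.744, 0.669, 0.0, 0.0]
contact_force: [-1.6, 0.9, -0.4]
opening: 0.003
```

```bash
python3 - <<'E'
from h import *
from rig import observe,cams
print(observe()["contact_force"])
sc=cams.get_image("scene");sd=cams.get_image("side")
a=cv2.resize(sc["image"][165:245,250:350],None,fx=5,fy=5,interpolation=cv2.INTER_CUBIC)
b=cv2.resize(sd["image"][130:230,300:375],None,fx=4,fy=4,interpolation=cv2.INTER_CUBIC)
cv2.imwrite("pics/lev2.png",np.hstack([a,b]))
E
```

```text
[-1.5932092   0.91761647 -0.38126761]
```

View pics/lev2.png

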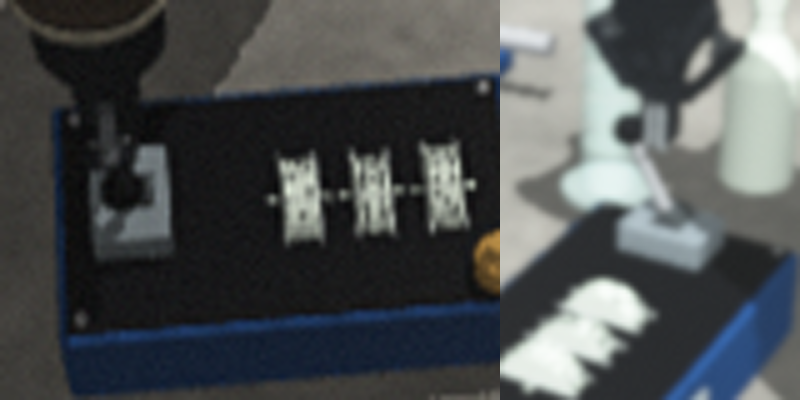

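The lever has swung over: ball at about (122,190) in the scene crop, fingers behind it. I'll creep to the stop.

Emit:
servo_tool(
  deltas=[
    [0, 0.0005, 0, 0, 0, 0],
    [0, 0.001, 0, 0, 0, 0],
    [0, 0.0015, 0, 0, 0, 0],
    [0, 0.002, 0, 0, 0, 0],
    [0, 0.0025, 0, 0, 0, 0],
    [0, 0.003, 0, 0, 0, 0],
    [0, 0.0035, 0, 0, 0, 0],
    [0, 0.004, 0, 0, 0, 0],
    [0, 0.004, 0, 0, 0, 0],
    [0, 0.004, 0, 0, 0, 0],
  ],
)

```text
time_s: 31.28
tcp_pos: [0.5789, -0.1525, 0.1814]
ee_rot: [0.744, 0.669, -0.0, -0.001]
contact_force: [-5.4, 1.1, 2.1]
opening: -0.007
```

Emit:
servo_tool(
  deltas=[
    [0, 0.0003, 0, 0, 0, 0],
    [0, 0.0006, 0, 0, 0, 0],
    [0, 0.0009, 0, 0, 0, 0],
    [0, 0.0012, 0, 0, 0, 0],
    [0, 0.0015, 0, 0, 0, 0],
    [0, 0.0018, 0, 0, 0, 0],
    [0, 0.002, 0, 0, 0, 0],
    [0, 0.002, 0, 0, 0, 0],
    [0, 0.002, 0, 0, 0, 0],
    [0, 0.002, 0, 0, 0, 0],
  ],
)

```text
time_s: 32.12
tcp_pos: [0.5794, -0.1525, 0.1812]
ee_rot: [0.744, 0.669, -0.001, -0.002]
contact_force: [-14.4, 0.5, 6.0]
opening: 0.002
```

The force rose to about 15 N without further motion, so the lever is at its stop. I'll back off and lift away.

Emit:
servo_tool(
  deltas=[
    [0, -0.002, 0, 0, 0, 0],
    [0, -0.005, 0, 0, 0, 0],
    [0, -0.01, 0, 0, 0, 0],
    [0, -0.02, 0, 0, 0, 0],
    [0, -0.03, 0, 0, 0, 0],
    [0, -0.04, -0.005, 0, 0, 0],
    [0, -0.045, -0.02, 0, 0, 0],
    [0.02, -0.045, -0.035, 0, 0, 0],
    [0.045, -0.035, -0.04, 0, 0, 0],
    [0.07, -0.025, -0.04, 0, 0, 0],
  ],
)

```text
time_s: 32.95
tcp_pos: [0.564, -0.0803, 0.2238]
ee_rot: [0.744, 0.668, 0.001, 0.001]
contact_force: [0.3, -0.1, -0.7]
opening: 0.003
```

Emit:
servo_tool(
  deltas=[
    [0.02, 0.01, -0.003, 0, 0, 0],
    [0.03, 0.02, -0.005, 0, 0, 0],
    [0.033, 0.02, -0.005, 0, 0, 0],
    [0.033, 0.02, -0.005, 0, 0, 0],
    [0.033, 0.02, -0.005, 0, 0, 0],
    [0.033, 0.02, -0.005, 0, 0, 0],
    [0.033, 0.02, -0.005, 0, 0, 0],
    [0.033, 0.02, -0.005, 0, 0, 0],
    [0.033, 0.02, -0.005, 0, 0, 0],
    [0.033, 0.02, -0.005, 0, 0, 0],
  ],
)

```text
time_s: 33.78
tcp_pos: [0.5873, -0.0501, 0.2266]
ee_rot: [0.744, 0.668, -0.0, -0.0]
contact_force: [0.8, 0.0, 0.2]
opening: 0.004
```

```bash
python3 - <<'E'
from h import *
from rig import cams
c=look('w3',(65,65))
b=cams.get_image("side")["image"][130:230,300:375]
a=cv2.imread("pics/w3.png");b=cv2.resize(b,(int(75*a.shape[0]/100),a.shape[0]),interpolation=cv2.INTER_CUBIC)
m=np.hstack([a,b]);f=min(1,800/m.shape[1]);cv2.imwrite("pics/fin.png",cv2.resize(m,None,fx=f,fy=f))
print(m.shape)
E
```

```text
33.7833 [ 0.5873 -0.0501  0.2266] [ 7.437e-01  6.685e-01 -0.000e+00 -1.000e-04] [0.82 0.   0.22]
287 124
off 222 59
(520, 910, 3)
```

View pics/fin.png

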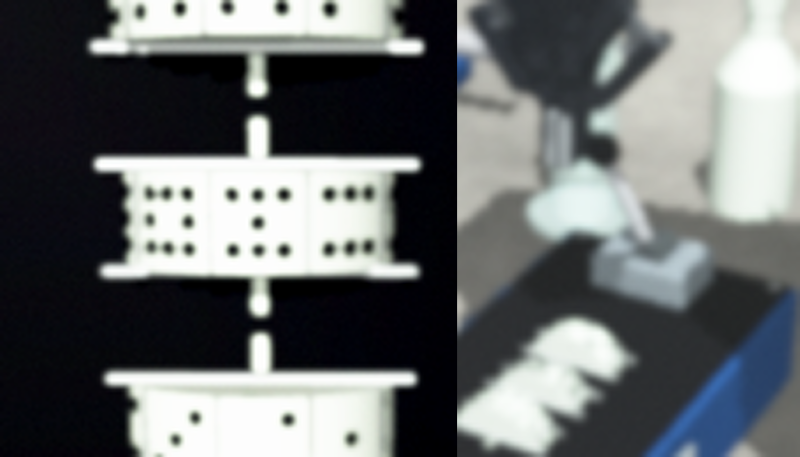

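```bash
python3 - <<'E'
from h import *
from rig import cams
c=cams.get_image("side")
for p0 in((.5627,-.1503),(.565,-.1503)):
  for q in(0,.9,1.0,1.1):
    a=q-.55; print(p0,q,proj(c,(p0[0]+.08*np.sin(a)*.9944,p0[1]-.08*np.sin(a)*.1053,.102+.08*np.cos(a))).round(1))
g=c["image"][150:175,318:346].max(2);
m=(g<60).astype(np.uint8);n,l,st,ce=cv2.connectedComponentsWithStats(m)
for s,k in zip(st[1:],ce[1:]):
  if s[4]>8: print(s,k+[318,150])
g=pickle.load(open("c0.pkl","rb"))["side"]["image"][155:180,340:370].max(2);m=(g<60).astype(np.uint8);n,l,st,ce=cv2.connectedComponentsWithStats(m)
for s,k in zip(st[1:],ce[1:]):
  if s[4]>8: print("init",s,k+[340,155])
E
```

```text
(0.5627, -0.1503) 0 [356.2 167.5]
(0.5627, -0.1503) 0.9 [335.4 160.3]
(0.5627, -0.1503) 1.0 [333.2 160.7]
(0.5627, -0.1503) 1.1 [331.2 161.3]
(0.565, -0.1503) 0 [355.4 167.4]
(0.565, -0.1503) 0.9 [334.7 160.1]
(0.565, -0.1503) 1.0 [332.5 160.5]
(0.565, -0.1503) 1.1 [330.5 161.2]
[ 2  0  9  5 25] [324.36 151.08]
[ 9  9  7  6 30] [330.03333333 161.8       ]
init [12 10  6  7 29] [354.79310345 167.72413793]
```

```bash
python3 -c "
from rig import r,observe
print(r.hand_in());print(observe()['time_s'])"
```

```text
the job is handed in; nothing more can be done
None
the job is handed in; nothing more can be done
```

The wheels now read 4 - 7 - 2 from left to right, and the clutch lever is over at its stop. I handed the job in at about 34 s of the 72 s allowed, and the hand-in gave no verdict.

**Wheels:** They started at about 2, 5 and 0. I rolled each one with two strokes of the shut fingertips, pressing at 6–8.5 N. Before the lever was pushed, the wrist picture showed all three within about 0.04 rad of square. After the push, the middle and right wheels looked the same. The left one was partly cut off in both pictures, so I read its 4 from the dots showing and from its neighbours 5 and 3.

**Lever:** I pushed it by its ball until the force rose to about 15.6 N with almost no further movement, under the 20 N limit. The side camera puts the ball 24.8 px from its start, against 25.0 px predicted for 1.1 rad.

**Clearance:** The gripper was clear of the console at hand-in, and its force reading was within noise. I did not measure the bystanders again afterwards; nothing the arm did went near them.

**Disagreement:** The scene and wrist cameras differed by about 4–5 mm on where the wheels' axle lies along x. I split the difference, and it had no effect on the result.

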